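Clamp a gel tray in its casting stand

TASK

Lay the loose clear gel tray flat in the bed of the casting stand, push it home against the end gate and let go. Then turn the cam wheel clockwise until you feel the sliding gate take up against the tray, and from there just two divisions more on the scale behind the wheel, so that the gaskets seal without bowing the tray. Leave the other things on the bench where they are.

Things in the scene. Friction and masses are not known exactly. Their poses are not given: they have to be found in the camera images.
- gel_tray: the loose tray: a clear mini-gel tray, 100 (its x) x 60 (y) x 24 mm (z), 0.12 kg, open on top and at both short ends (the gates close these): a 4 mm floor and two 4 mm side walls along x with comb slots. Origin: centre of its underside. Either end may go first. Take it across its 60 mm width at mid-length, fingertips about 5 mm above its underside.
- stand: casting stand, fixed: cream base 260 (x) x 104 (y) mm, top 22 mm above the bench. Origin on the bench under its centre; x runs from the cam wheel (axis at x = -85 mm, the robot's end) over sliding gate and bed to the fixed end gate (gasket face at x = 90 mm, 32 mm tall). Both gaskets are upright for 13 mm above the bed, then lean back as a lead-in.
- bed (a point): on the bed's surface, 22 mm above the bench, 40 mm along +x from the stand's origin, axes as the stand's: the origin of a tray that is home, its end against the end gate, lies here. Side guides, tops 33 mm above the bench, stand 21 to 39 mm before and after it along x, 65 mm apart across y; between them the tray's sides are free for fingers. Backed off, the bed is 2.5 to 7 mm longer than the tray.
- gate: sliding gate, cream, 74 mm wide, 32 mm tall; at wheel 0 its origin is 57 mm before point bed, on the bed; the wheel moves it towards the tray, 3 mm per rad. Its grey gasket, on a carrier set by two screws, stands 0 to 3.9 mm beyond this origin: that setting is not measured, so the take-up must be felt. It comes between 1.0 and 2.3 rad of the wheel, at 25 N (preload); then about 14 N per mm.
- cam_wheel (a joint): turn of the wheel in rad: 0 backed off, growing clockwise seen from above, stop at 3.14. Scale: 13 marks, 12 divisions of 15 degrees (0.262 rad); the pointer is at the first mark (left) at 0. It stays where it is left, by friction of 0.20 N m (at rest this may remain in the hand either way). At take-up the resisting torque steps by 0.075 N m, then grows about 0.13 N m per rad.
- wheel_grip (a point): on the wheel's vertical axis, 76 mm above the bench, in the wing to grip: an upright black bar 50 mm long, 12 mm thick, 51 to 83 mm above the bench, on the black wheel disc (60 mm across). Its x axis points along the wing towards the pointer, y across the wing, z up. Pinch the wing across its 12 mm from above and turn it about this axis.
- pointer_tip (a point): tip of the small white pointer that projects under the wheel's rim over the scale ledge, 40.5 mm from the axis in the direction of the wing, 39.5 mm above the bench; it sweeps the far side of the wheel, from 90 degrees left of the stand's +x (wheel 0) to 90 degrees right of it.
- dish: a bystander, to be left alone: single flat clear petri dish, 64 mm across, 15 mm high; origin at the centre of its underside
- tube_rack: a bystander, to be left alone: blue micro-tube rack, 58 x 90 x 40 mm; origin at the centre of its underside
- beaker: a bystander, to be left alone: small clear beaker, 52 mm across, 56 mm tall; origin at the centre of its underside
- petri: a bystander, to be left alone: stack of clear petri dishes, 64 mm across, 45 mm tall; origin at the centre of its underside
- tape_roll: a bystander, to be left alone: roll of yellow label tape lying flat, 72 mm across, 13 mm high; origin at the centre of its underside
- timer: a bystander, to be left alone: small white lab timer, 60 x 64 x 18 mm; origin at the centre of its underside
- forceps: a bystander, to be left alone: steel forceps lying flat, 118 mm long, 10 mm high; origin at the centre of its underside
Mind the look-alikes: they are no part of the job. Several things have the shape of the gel_tray; the one meant has the colours described above.

How it is judged:
By the outcome, as a careful person would: the job done as asked, in the order asked, and still so for the second after the job is handed in, with the robot touching nothing.
It also fails if it takes over 67 s, if anything falls off the work surface, if the arm or the gripper's body presses on something with over 40 N, if the wrist force passes 120 N, or if a joint passes its speed limit or range.

ROBOT

A 6-joint arm with a two-finger parallel gripper is mounted at the origin on a cart in front of the work surface, level with it; the furniture and walls round the work are solid. World frame = base frame: x ahead of the robot, y to its left, z up, the work surface at z = 0. Lengths are in m, angles in rad, forces in N, time in s.
With the tool pointing down it reaches from about 0.35 to 0.925 m from the base axis. Payload 6.4 kg.
Tool frame: the origin (TCP) lies at the very end of the fingers, on their centre line; the grasp point (between the pads) lies 19 mm behind it (ctrl.grip_depth is the distance from the TCP to the grasp point, in m); z points along the fingers, y is the line along which they close (so a half turn about z gives the same grasp; the last joint's range is limited). The gripper opens to 94 mm and grips with 3 to 60 N. Pads are 16 mm wide; open, the fingers measure 119 mm over their backs; the gripper's body (75 mm by 177 mm) begins 78 mm behind the grasp point.
Start: joints at [1.142, 0.245, 1.558, -0, 1.339, -0.174], TCP at [0.164, 0.629, 0.205] pointing down, gripper open.
Joint ranges: [-3.13, 3.13], [-1.02, 2.26], [0.13, 2.54], [-0.95, 4.09], [0.21, 2.88], [-2.74, 2.74]. Speed limits (rad/s): [2.57, 2.57, 3.14, 3.14, 3.14, 3.14].

INTERFACE

Orientations are given as a unit quaternion [w, x, y, z].
In Python, from workcell import status, imaging, job, ctrl gives the robot as it stands.
- The arm moves only by the tool apply_moves, never from a script. Its argument "plan" is a list of rows, each a list of 5 numbers: the closure, from 0 (fully open) to 1 (shut), then the shift along the tool's x, y, z in m, then the turn about the tool's z in rad. In form: [[hand, tx, ty, tz, turn], ...]. A call has 1 to 8 rows; each row shifts and turns the commanded pose from where the row before left it, along the tool's axes as they then stand; what a row does not reach is not made up. A row lasts 1/8 s, in which the tool goes at most 62.5 mm and 10.7 degrees, less where a joint would pass 70% of its speed; a pose out of reach is approached as far as the arm can. A call with a gripper value outside its range is refused whole. The fingers move at their own pace and stop on an object; "squeeze" is the grip in N (left out, the last holds). Time passes only in rows, so rows that do not move let the fingers close. It gives the time, the measured TCP pose, the force, the opening and the grip force at its end, in the units of the state.
- status.read_state(): the state, without advancing time (a new reading comes with each control period).
- imaging.read_camera(name): name is "scene" or "top"; returns a dict with "frame" (480x640x3 uint8, red, green, blue), "fx", "fy", "cx", "cy" (pixels), "world_from_camera" (4x4, takes a point from camera to world coordinates). Camera axes: x right, y down, z forward; pixel columns grow to the right and rows downward; lengths in m; the calibration is good to about 2 mm. A picture is of the moment at which its call begins. There is no depth.
- job.close_job(): hands the job in; it is judged then, once.
The state is a dict: "time_s": time; "q": joint angles; "joint_vel": joint speeds; "effort": joint torques, N m; "tool_pos": TCP position; "tcp_rot": TCP orientation; "contact_force": force on the tool from outside, world axes, zero at the start; "moment": the same for the moment, N m; "opening": finger opening in m; "gripper_force": force on a finger pad.
Only numpy, scipy, OpenCV 4.12 (cv2) and the standard library are available. Lean on these libraries where they do the work, as an engineer would, in place of code of your own. Each camera call takes 0.05 s, during which the arm holds its last target. There are 200 camera calls.

## Working session

There is one attempt and no reset: what is moved stays moved. The work goes in short steps, Python scripts to look and compute and a tool call to move; the robot and the scene stay as the last step left them, time stands still between calls to the robot, and variables do not carry over. Pictures are saved under pics/ and viewed, at most 10 in all, crops included, and the job is handed in when it is done.

Besides the shell and the picture viewer there is one more tool, called as a command line: name --pt "numbers of a row" for each row, then --argument value for the rest. apply_moves: Moves the arm, as the interface text tells. Its arguments: {"type":"object","properties":{"plan":{"type":"array"},"squeeze":{"type":"number"}},"required":["plan"]}

```bash
mkdir -p pics; ls
cat > h.py <<'E'
import numpy as np, cv2
from workcell import status, imaging, job, ctrl
def cam(n):
    d=imaging.read_camera(n); d["T"]=np.array(d["world_from_camera"]); return d
def ray(d,u,v):
    T=d["T"]; r=T[:3,:3]@np.array([(u-d["cx"])/d["fx"],(v-d["cy"])/d["fy"],1.]); return T[:3,3],r/np.linalg.norm(r)
def onz(d,u,v,z):
    o,r=ray(d,u,v); return o+r*(z-o[2])/r[2]
def proj(d,p):
    T=d["T"]; q=T[:3,:3].T@(np.array(p)-T[:3,3]); return np.array([d["fx"]*q[0]/q[2]+d["cx"],d["fy"]*q[1]/q[2]+d["cy"]])
def tri(a,ua,b,ub):
    o1,r1=ray(a,*ua);o2,r2=ray(b,*ub)
    s=np.linalg.lstsq(np.c_[r1,-r2],o2-o1,rcond=None)[0]
    p,q=o1+s[0]*r1,o2+s[1]*r2; return (p+q)/2,np.linalg.norm(p-q)
def save(d,n,box=None,k=1):
    f=d["frame"]
    if box: x0,y0,x1,y1=box; f=f[y0:y1,x0:x1]
    f=cv2.resize(f,None,fx=k,fy=k,interpolation=cv2.INTER_CUBIC); cv2.imwrite("pics/"+n,f[...,::-1])
E
python3 - <<'E'
from h import *
for n in("top","scene"):
    d=cam(n); save(d,n+"0.png"); print(n,d["fx"],d["cx"],d["cy"],d["T"].round(3).tolist())
s=status.read_state(); print({k:np.round(v,4).tolist() for k,v in s.items()}, ctrl.grip_depth)
E
```

```text
pics
top 444.46485126208165 318.0513026201698 241.4321898865598 [[-0.011, -0.989, 0.149, 0.366], [-1.0, 0.011, 0.002, -0.105], [-0.003, -0.149, -0.989, 1.174], [0.0, 0.0, 0.0, 1.0]]
scene 538.0348899483621 316.62797855488185 245.9752624856251 [[0.89, -0.253, 0.381, 0.061], [-0.456, -0.447, 0.77, -1.051], [-0.025, -0.858, -0.513, 0.718], [0.0, 0.0, 0.0, 1.0]]
{'time_s': 0.1, 'q': [1.1419, 0.2457, 1.5589, 0.0, 1.3387, -0.1741], 'joint_vel': [-0.0006, -0.0002, -0.0004, 0.0004, 0.0026, -0.0006], 'effort': [0.0003, -41.6917, -31.5526, 0.0687, 0.031, -0.0001], 'tool_pos': [0.1636, 0.6285, 0.2045], 'tcp_rot': [-0.0003, 0.127, 0.9919, -0.0008], 'contact_force': [-0.128, 0.9408, -0.6223], 'moment': [-0.0344, -0.0115, 0.0201], 'gripper_force': 0.0, 'opening': 0.0935} 0.0188
```

View pics/top0.png

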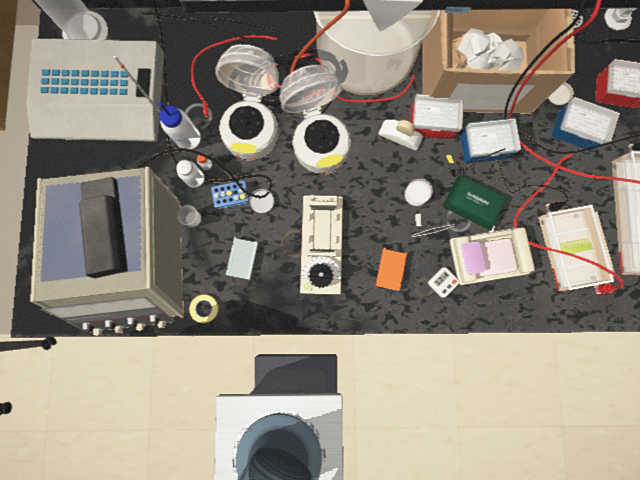

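View pics/scene0.png

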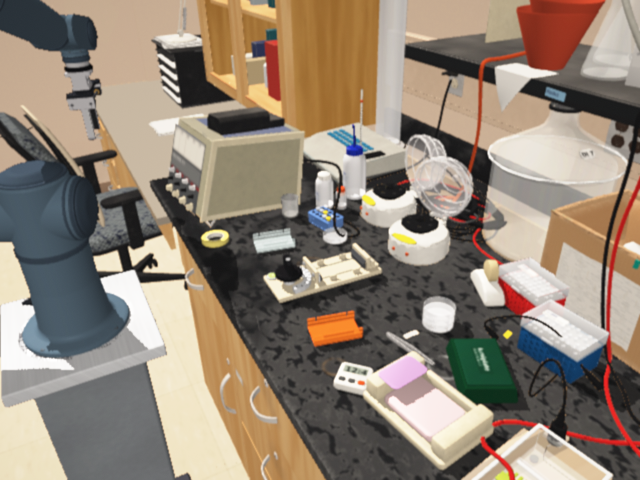

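The top view shows two tray-shaped things. One is pale and clear at top (241,258) / scene (274,241), the other orange at top (391,269) / scene (335,328). The tray with the pink gel at (493,255) is part of a gel box. I choose the pale one, and I'll check it in a close crop along with the stand at (322,245).

Run:
```python
from h import *
d=cam("top"); e=cam("scene")
a=cv2.resize(d["frame"][185:305,215:355],None,fx=5,fy=5,interpolation=cv2.INTER_CUBIC)
b=cv2.resize(e["frame"][220:310,245:390],None,fx=5.5,fy=5.5,interpolation=cv2.INTER_CUBIC)
cv2.imwrite("pics/c_top.png",a[...,::-1]);cv2.imwrite("pics/c_sc.png",b[...,::-1])
```

```text
(no output)
```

View pics/c_top.png

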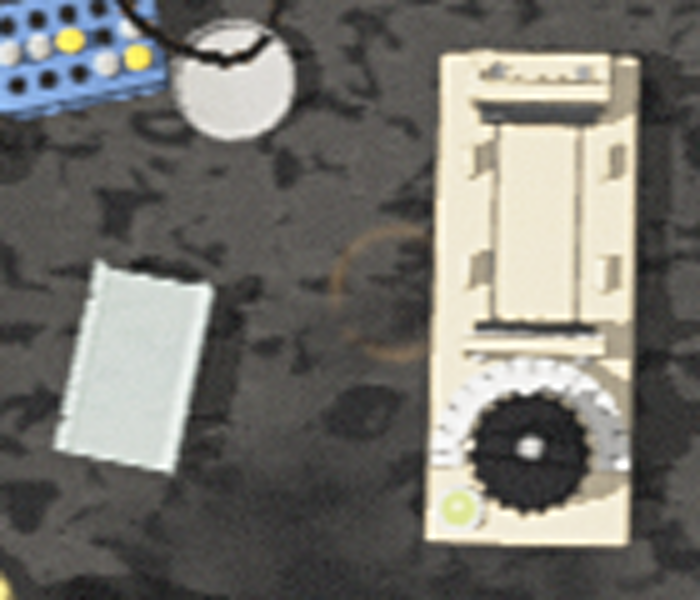

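View pics/c_sc.png

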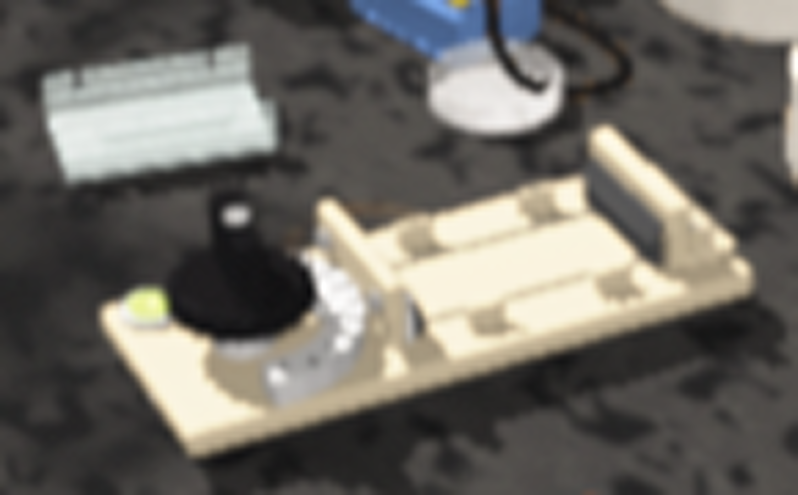

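The crops confirm the choice. The pale tray is open upward, with comb-slotted walls, and has crop corners (97,262), (213,288), (173,472) and (55,450). The stand has its wheel at crop (530,447) on the robot's side, the end gate at the top and the dish at (235,80).

Run:
```python
from h import *
def quad(d,box,f,k=6):
    x0,y0,x1,y1=box; im=cv2.resize(d["frame"][y0:y1,x0:x1],None,fx=k,fy=k,interpolation=cv2.INTER_CUBIC)
    m=f(cv2.cvtColor(im,cv2.COLOR_RGB2HSV).astype(int),im.astype(int)).astype(np.uint8)
    m=cv2.morphologyEx(m,cv2.MORPH_CLOSE,np.ones((25,25)))
    c=max(cv2.findContours(m,0,1)[0],key=cv2.contourArea)
    q=cv2.approxPolyDP(cv2.convexHull(c),18,True)[:,0]
    return (q+.5)/k-.5+[x0,y0], ((cv2.minAreaRect(c)[0][0]+.5)/k-.5+x0,(cv2.minAreaRect(c)[0][1]+.5)/k-.5+y0)
tray=lambda h,r:(r.min(2)>135)
stand=lambda h,r:(h[...,2]>140)&(r[...,0]-r[...,2]>12)
d=cam("top");e=cam("scene")
Q={}
for n,c,b in(("top",d,(220,230,265,285)),("scene",e,(248,225,300,256))):
    Q[n]=quad(c,b,tray)[0]; print("tray",n,Q[n].round(1).tolist())
    if n=="top":
        for z in(0,.004,.024): print(z,[onz(c,*p,z)[:2].round(4).tolist() for p in Q[n]])
for n,c,b in(("top",d,(294,190,350,300)),("scene",e,(258,238,388,308))):
    q=quad(c,b,stand)[0]; print("stand",n,q.round(1).tolist())
    if n=="top":
        for z in(0.022,): print(z,[onz(c,*p,z)[:2].round(4).tolist() for p in q])
```

```text
tray top [[234.2, 236.6], [256.9, 242.1], [248.9, 279.1], [225.2, 274.1]]
0 [[0.5576, 0.1215], [0.5421, 0.0607], [0.4436, 0.0809], [0.4575, 0.1436]]
0.004 [[0.557, 0.1208], [0.5415, 0.0601], [0.4433, 0.0803], [0.4572, 0.1428]]
0.024 [[0.5537, 0.1169], [0.5385, 0.0573], [0.442, 0.0771], [0.4556, 0.1386]]
tray scene [[289.2, 228.2], [293.6, 246.8], [256.6, 251.6], [253.2, 233.9]]
stand top [[303.1, 195.4], [342.2, 197.1], [339.6, 293.6], [299.4, 292.1]]
0.022 [[0.663, -0.0641], [0.6572, -0.1683], [0.4023, -0.1566], [0.4072, -0.0532]]
stand scene [[381.2, 268.9], [376.8, 273.9], [281.2, 301.9], [262.9, 277.9], [303.4, 255.8], [353.8, 242.2]]
```

Run:
```python
from h import *
k=6
def mask(d,box,f):
    x0,y0,x1,y1=box; im=cv2.resize(d["frame"][y0:y1,x0:x1],None,fx=k,fy=k,interpolation=cv2.INTER_CUBIC)
    m=f(im.astype(int)).astype(np.uint8); m=cv2.morphologyEx(m,cv2.MORPH_CLOSE,np.ones((25,25)))
    c=max(cv2.findContours(m,0,1)[0],key=cv2.contourArea); return c[:,0],lambda p:(np.array(p)+.5)/k-.5+[x0,y0]
def rect(d,box,f):
    c,g=mask(d,box,f); return g(cv2.boxPoints(cv2.minAreaRect(c.reshape(-1,1,2))))
tray=lambda r:(r.min(2)>125)
stand=lambda r:(r[...,0]>125)&(r[...,0]-r[...,2]>8)
d=cam("top");e=cam("scene")
for nm,b,f,zs in(("tray",(220,230,265,285),tray,(0,.024)),("stand",(290,186,352,302),stand,(.022,))):
    q=rect(d,b,f); print(nm,q.round(1).tolist())
    for z in zs: print(z,[onz(d,*p,z)[:2].round(4).tolist() for p in q])
# knob in both views (bright spot on black)
P=[]
for c,b in((d,(315,268,329,282)),(e,(283,254,294,264))):
    x0,y0,x1,y1=b; g=c["frame"][y0:y1,x0:x1].min(2).astype(float); g=np.clip(g-90,0,None)
    yy,xx=np.mgrid[y0:y1,x0:x1]; P.append([(g*xx).sum()/g.sum(),(g*yy).sum()/g.sum()])
print("knob",np.round(P,1).tolist(),tri(d,P[0],e,P[1]),"z.083:",onz(d,*P[0],.083),onz(e,*P[1],.083))
# two-view heights: hand corners from crops: scene near-left wall rim etc
S=lambda x,y:(x/5.5+245-.41,y/5.5+220-.41)
T=lambda x,y:(x/5+215-.4,y/5+185-.4)
for n,t,s in(("tray rim far-left",(97,262),(248,46)),("tray rim near-left",(57,447),(43,76)),("stand near-left",(427,542),(103,308)),("stand near-right",(630,545),(195,448)),("stand far-right",(640,58),(752,272)),
   ("endgate top left corner",(472,57),(600,128))):
    p,r=tri(d,T(*t),e,S(*s)); print(n,p.round(4),round(r,4))
```

```text
tray [[224.8, 274.6], [233.3, 235.9], [257.9, 241.4], [249.3, 280.0]]
0 [[0.4562, 0.1449], [0.5595, 0.124], [0.544, 0.058], [0.4411, 0.0798]]
0.024 [[0.4543, 0.1398], [0.5556, 0.1193], [0.5403, 0.0547], [0.4395, 0.076]]
stand [[292.6, 293.3], [294.7, 193.9], [342.5, 194.9], [340.4, 294.3]]
0.022 [[0.4044, -0.0357], [0.6675, -0.0418], [0.6633, -0.1689], [0.4005, -0.1586]]
knob [[320.6, 274.0], [287.6, 258.7]] (array([ 0.45090988, -0.10877783,  0.0788143 ]), np.float64(0.004333546949058196)) z.083: [ 0.44854927 -0.10802436  0.083     ] [ 0.45046707 -0.11545536  0.083     ]
tray rim far-left [0.5561 0.1175 0.0196] 0.0058
tray rim near-left [0.4577 0.1367 0.0211] 0.0036
stand near-left [ 0.4081 -0.0554  0.0161] 0.0065
stand near-right [ 0.405  -0.1605  0.0119] 0.0052
stand far-right [ 0.6622 -0.1702  0.0184] 0.0036
endgate top left corner [ 0.649  -0.0783  0.0486] 0.0111
```

```bash
cat >> h.py <<'E'
from scipy.spatial.transform import Rotation as R
def go(p,yaw,s=None):
    "yaw: desired world angle of the object axis lying along tool x (mod pi). prints tool-frame shift and turn"
    s=s or status.read_state(); w,x,y,z=s["tcp_rot"]; M=R.from_quat([x,y,z,w]).as_matrix()
    cur=np.arctan2(M[1,0],M[0,0]); t=(yaw-cur+np.pi/2)%np.pi-np.pi/2
    print("pos",np.round(s["tool_pos"],4),"shift",(M.T@(np.array(p)-s["tool_pos"])).round(4),"turn",round(-t,4),"tilt",np.round(M[:,2],3),"F",np.round(s["contact_force"],2),"q6",round(s["q"][5],3))
E
python3 - <<'E'
from h import *
e=cam("scene");d=cam("top")
o=onz(e,208,221,0); print(o, [ (z,proj(e,[o[0],o[1],z]).round(0)) for z in (.1,.15,.2,.25)])
print(proj(d,o))
go([.499,.099,.45],-.205)
E
```

```text
[0.38696997 0.30275593 0.        ] [(0.1, array([203., 189.])), (0.15, array([201., 172.])), (0.2, array([198., 155.])), (0.25, array([196., 137.]))]
[163.99822843 301.6722786 ]
pos [0.1638 0.629  0.2054] shift [-0.458  -0.4284 -0.2446] turn -0.0498 tilt [-0. -0. -1.] F [-0.25  0.35 -0.18] q6 -0.174
```

apply_moves --pt "0 0 0 -0.055 0" --pt "0 0 0 -0.06 0" --pt "0 0 0 -0.06 0" --pt "0 0 0 -0.05 0" --pt "0 -0.02 -0.04 0 -0.05" --pt "0 -0.03 -0.045 0 0" --pt "0 -0.035 -0.045 0 0" --pt "0 -0.04 -0.04 0 0"

```text
time_s: 1.5
tool_pos: [0.2497, 0.435, 0.4308]
tcp_rot: [0.0, 0.102, 0.995, 0.0]
contact_force: [0.7, 0.1, 0.4]
opening: 0.0938
gripper_force: 0.0
```

apply_moves --pt "0 -0.04 -0.04 0 0" --pt "0 -0.04 -0.04 0 0" --pt "0 -0.04 -0.04 0 0" --pt "0 -0.04 -0.04 0 0" --pt "0 -0.04 -0.04 0 0" --pt "0 -0.04 -0.03 0 0" --pt "0 -0.04 -0.02 0 0" --pt "0 -0.03 -0.01 0 0"

```text
time_s: 2.5
tool_pos: [0.5012, 0.1174, 0.4305]
tcp_rot: [0.0, 0.103, 0.995, -0.0]
contact_force: [0.2, 0.1, 0.6]
opening: 0.094
gripper_force: 0.0
```

Run:
```python
from h import *
go([.499,.099,.10],-.205)
```

```text
pos [0.5012 0.1174 0.4305] shift [-0.0015 -0.0185  0.3305] turn -0.0018 tilt [ 0. -0. -1.] F [0.22 0.06 0.62] q6 -1.354
```

apply_moves --pt "0 -0.0015 -0.0185 0.05 0" --pt "0 0 0 0.06 0" --pt "0 0 0 0.06 0" --pt "0 0 0 0.06 0" --pt "0 0 0 0.06 0" --pt "0 0 0 0.06 0" --pt "0 0 0 0.03 0" --pt "0 0 0 0 0"

```text
time_s: 3.5
tool_pos: [0.4957, 0.1006, 0.0482]
tcp_rot: [-0.003, 0.102, 0.995, -0.0]
contact_force: [0.4, 1.0, 0.9]
opening: 0.0938
gripper_force: 0.0
```

Run:
```python
from h import *
go([.499,.099,.005],-.205)
e=cam("scene"); s=status.read_state(); p=s["tool_pos"]
w,x,y,z=s["tcp_rot"];M=R.from_quat([x,y,z,w]).as_matrix()
for k in(-.047,.047): print(proj(e,p+M[:,1]*k))
save(e,"hov.png",(220,150,330,270),5)
```

```text
pos [0.4957 0.1006 0.0482] shift [-0.0038 -0.0008  0.0432] turn 0.0001 tilt [-0.006  0.    -1.   ] F [0.4  0.96 0.92] q6 -1.39
[273.80890354 234.42009609]
[266.76924381 217.81609265]
```

View pics/hov.png

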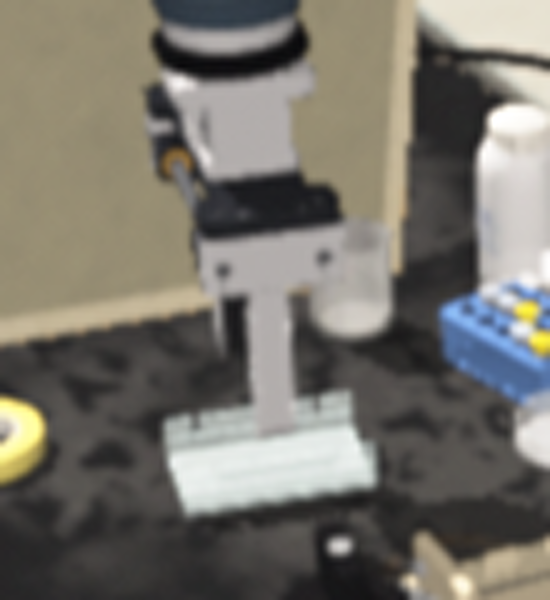

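The hover crop shows the near fingertip at crop (275,430), within about 1 px of its predicted position. The hand straddles the tray, centred along its length, so I'll descend and grip.

apply_moves --pt "0 -0.003 0 0.022 0" --pt "0 0 0 0.012 0" --pt "0 0 0 0.009 0" --pt "0 0 0 0 0"

```text
time_s: 4.05
tool_pos: [0.5007, 0.1, 0.0075]
tcp_rot: [-0.0, 0.102, 0.995, -0.0]
contact_force: [-0.2, -0.6, -0.0]
opening: 0.0939
gripper_force: 0.0
```

apply_moves --pt "0.45 0 0 0 0" --pt "0.45 0 0 0 0" --pt "0.45 0 0 0 0" --pt "0.45 0 0 0 0" --squeeze 12

```text
time_s: 4.55
tool_pos: [0.5009, 0.0998, 0.0077]
tcp_rot: [0.0, 0.102, 0.995, -0.0]
contact_force: [-0.3, -0.3, 1.2]
opening: 0.0602
gripper_force: 12.0
```

apply_moves --pt "0.45 0 0 -0.02 0" --pt "0.45 0 0 -0.04 0" --pt "0.45 0 0 -0.05 0" --pt "0.45 0 0 0 0"

```text
time_s: 5.05
tool_pos: [0.5038, 0.1, 0.1216]
tcp_rot: [0.004, 0.102, 0.995, 0.0]
contact_force: [-0.8, -0.9, -0.8]
opening: 0.0598
gripper_force: 12.0
```

Run:
```python
from h import *
d=cam("top"); e=cam("scene")
o=np.array([.534,-.1106]);a=-.0455;ex=np.array([np.cos(a),np.sin(a)]);ey=np.array([-ex[1],ex[0]])
def prof(c,pts):
    q=np.array([proj(c,p) for p in pts],np.float32)
    return cv2.remap(c["frame"],q[None,:,0],q[None,:,1],cv2.INTER_LINEAR)[0].astype(float)
def P(x,y,z): v=o+ex*x+ey*y; return [v[0],v[1],z]
# along x at bed level, averaged over y
xs=np.arange(-.14,.142,.002)
I=np.mean([prof(d,[P(x,y,.022) for x in xs]).mean(1) for y in np.linspace(-.012,.012,7)],0)
print("bed x:",[(int(round(1000*x)),int(i)) for x,i in zip(xs,I) if x>.066 or -.04<x<0])
ys=np.arange(-.06,.0601,.001)
for X in((.0,.004),(.036,.044),(-.11,-.12),(.12,.115)):
    for c,n in((d,"top"),(e,"scene")):
        I=np.mean([prof(c,[P(x,y,.022) for y in ys])[:,0] for x in np.linspace(*X,5)],0); g=np.diff(I)
        L=ys[:30][np.argmax(g[:30])]; Rr=ys[-30:][np.argmin(g[-30:])]; print(n,X,"edges mm",round(L*1e3),round(Rr*1e3))
J=np.mean([prof(d,[P(x,y,.022) for x in xs])[:,0] for y in (-.045,-.04,.04)],0); print("ends",[(int(round(1000*x)),int(i)) for x,i in zip(xs,J) if abs(x)>.118])
go([0,0,0],0)
save(e,"x.png")
```

```text
bed x: [(-40, 231), (-38, 228), (-36, 218), (-34, 178), (-32, 182), (-30, 214), (-28, 240), (-26, 237), (-24, 190), (-22, 147), (-20, 100), (-18, 65), (-16, 112), (-14, 185), (-12, 231), (-10, 235), (-8, 232), (-6, 231), (-4, 231), (-2, 231), (66, 158), (68, 158), (70, 161), (72, 181), (74, 206), (76, 224), (78, 231), (80, 230), (82, 231), (84, 232), (86, 234), (88, 217), (90, 155), (92, 87), (94, 76), (96, 80), (98, 87), (100, 97), (102, 125), (104, 198), (106, 240), (108, 236), (110, 232), (112, 203), (114, 182), (116, 197), (118, 221), (120, 230), (122, 231), (124, 233), (126, 238), (128, 194), (130, 116), (132, 83), (134, 82), (136, 86), (138, 87), (140, 87)]
top (0.0, 0.004) edges mm -53 52
scene (0.0, 0.004) edges mm -31 44
top (0.036, 0.044) edges mm -53 53
scene (0.036, 0.044) edges mm -43 43
top (-0.11, -0.12) edges mm -55 52
scene (-0.11, -0.12) edges mm -60 45
top (0.12, 0.115) edges mm -54 54
scene (0.12, 0.115) edges mm -43 60
ends [(-140, 78), (-138, 78), (-136, 78), (-134, 74), (-132, 107), (-130, 176), (-128, 250), (-126, 246), (-124, 243), (-122, 240), (-120, 238), (118, 192), (120, 191), (122, 196), (124, 211), (126, 218), (128, 161), (130, 106), (132, 81), (134, 87), (136, 90), (138, 91), (140, 91)]
pos [0.5004 0.1    0.1171] shift [ 0.4696 -0.1997  0.1172] turn -0.2048 tilt [-0.  0. -1.] F [ 0.16 -0.24 -0.68] q6 -1.391
```

Run:
```python
from h import *
go([.534+.0405*np.cos(.0455),-.1110-.0405*np.sin(.0455),.080],-.0455)
```

```text
pos [0.5004 0.1    0.1171] shift [-0.1158 -0.1934  0.037 ] turn -0.1593 tilt [-0.  0. -1.] F [ 0.16 -0.24 -0.68] q6 -1.391
```

apply_moves --pt "0.45 -0.02 -0.0334 0 0" --pt "0.45 -0.026 -0.044 0 0" --pt "0.45 -0.026 -0.044 0 0" --pt "0.45 -0.024 -0.04 0 0" --pt "0.45 -0.0198 -0.032 0.01 0" --pt "0.45 0 0 0.014 -0.08" --pt "0.45 0 0 0.013 -0.079" --pt "0.45 0 0 0 0"

```text
time_s: 6.15
tool_pos: [0.5723, -0.112, 0.0768]
tcp_rot: [-0.003, 0.024, 1.0, 0.001]
contact_force: [-0.7, -0.2, -0.9]
opening: 0.06
gripper_force: 12.0
```

apply_moves --pt "0.45 0 0 0 0"

```text
time_s: 6.28
tool_pos: [0.5743, -0.1126, 0.0796]
tcp_rot: [-0.001, 0.023, 1.0, 0.0]
contact_force: [-0.8, -0.6, 0.0]
opening: 0.0596
gripper_force: 12.0
```

Run:
```python
from h import *
go([.534+.0405*np.cos(.0455),-.1110-.0405*np.sin(.0455),.080],-.0455)
e=cam("scene");d=cam("top")
A=cv2.resize(e["frame"][200:310,260:395],(796,648),interpolation=cv2.INTER_CUBIC)[:,:]
B=cv2.resize(d["frame"][180:300,285:360],None,fx=5,fy=5,interpolation=cv2.INTER_CUBIC)
A=cv2.resize(A,(480,391));B=cv2.resize(B,(300,480))
C=np.zeros((480,780,3),np.uint8);C[:391,:480]=A;C[:,480:]=B
cv2.imwrite("pics/bed.png",C[...,::-1])
```

```text
pos [ 0.5743 -0.1126  0.0796] shift [-0.0002 -0.0002 -0.0004] turn -0.0013 tilt [-0.001  0.001 -1.   ] F [-0.84 -0.56  0.04] q6 -1.911
```

View pics/bed.png

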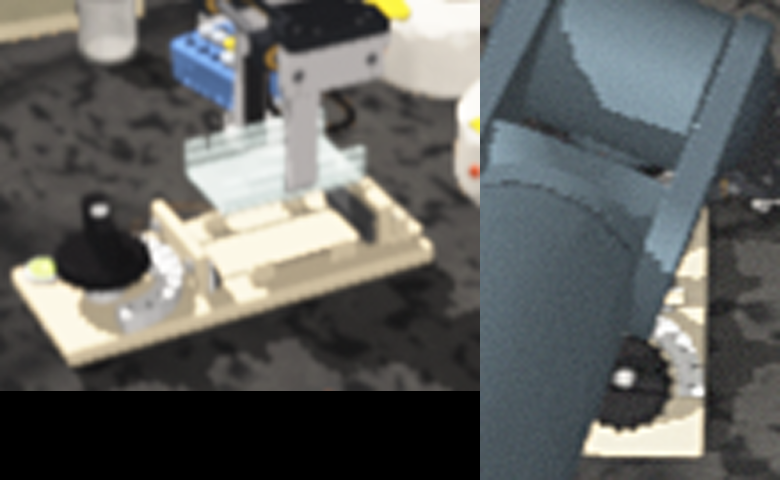

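The scene half shows the tray held level above the bed between the gates, near edge at crop (190–365, 155–205). I'll lower it gently and watch the forces.

apply_moves --pt "0.45 0 0 0.012 0" --pt "0.45 0 0 0.01 0" --pt "0.45 0 0 0.006 0" --pt "0.45 0 0 0 0" --pt "0.45 0 0 0 0"

```text
time_s: 7.0
tool_pos: [0.575, -0.113, 0.0527]
tcp_rot: [0.0, 0.023, 1.0, -0.0]
contact_force: [0.5, 0.2, -1.4]
opening: 0.0597
gripper_force: 12.0
```

apply_moves --pt "0.45 0 0 0.005 0" --pt "0.45 0 0 0.004 0" --pt "0.45 0 0 0 0" --pt "0.45 0 0 0 0"

```text
time_s: 7.5
tool_pos: [0.5748, -0.1129, 0.0435]
tcp_rot: [0.0, 0.023, 1.0, -0.0]
contact_force: [-0.0, 0.2, -1.4]
opening: 0.0598
gripper_force: 12.0
```

apply_moves --pt "0.45 0 0 0.003 0" --pt "0.45 0 0 0.002 0" --pt "0.45 0 0 0 0" --pt "0.45 0 0 0 0"

```text
time_s: 8.0
tool_pos: [0.5748, -0.1129, 0.0385]
tcp_rot: [0.0, 0.023, 1.0, -0.0]
contact_force: [0.0, 0.0, -1.6]
opening: 0.0597
gripper_force: 12.0
```

apply_moves --pt "0.45 0 0 0.002 0" --pt "0.45 0 0 0.002 0" --pt "0.45 0 0 0 0" --pt "0.45 0 0 0 0"

```text
time_s: 8.5
tool_pos: [0.5748, -0.1129, 0.0344]
tcp_rot: [0.0, 0.023, 1.0, 0.0]
contact_force: [0.6, 0.1, -1.5]
opening: 0.0601
gripper_force: 12.0
```

apply_moves --pt "0.45 0 0 0.002 0" --pt "0.45 0 0 0.0015 0" --pt "0.45 0 0 0.001 0" --pt "0.45 0 0 0 0" --pt "0.45 0 0 0 0"

```text
time_s: 9.12
tool_pos: [0.5748, -0.1129, 0.03]
tcp_rot: [0.0, 0.023, 1.0, -0.0]
contact_force: [-0.3, 1.4, -0.8]
opening: 0.0595
gripper_force: 12.0
```

apply_moves --pt "0.45 0 0 0.0005 0" --pt "0.45 -0.001 0 0 0" --pt "0.45 0 0 0 0" --pt "0.45 0 0 0 0"

```text
time_s: 9.62
tool_pos: [0.5754, -0.113, 0.0297]
tcp_rot: [-0.001, 0.023, 1.0, -0.0]
contact_force: [-4.8, 0.1, 5.7]
opening: 0.06
gripper_force: 12.0
```

apply_moves --pt "0.45 -0.001 0 0 0" --pt "0.45 0 0 0 0" --pt "0.45 0 0 0 0"

```text
time_s: 10.0
tool_pos: [0.5756, -0.113, 0.0297]
tcp_rot: [-0.002, 0.023, 1.0, 0.0]
contact_force: [-8.8, 0.5, 7.9]
opening: 0.0595
gripper_force: 12.0
```

apply_moves --pt "0.45 0 0 -0.0007 0" --pt "0.45 0 0 0 0" --pt "0.45 0 0 0 0"

```text
time_s: 10.38
tool_pos: [0.5755, -0.113, 0.0296]
tcp_rot: [-0.002, 0.023, 1.0, 0.0]
contact_force: [-6.1, 0.2, 2.9]
opening: 0.06
gripper_force: 12.0
```

apply_moves --pt "0.45 -0.0015 0 0 0" --pt "0.45 0 0 0 0" --pt "0.45 0 0 0 0"

```text
time_s: 10.75
tool_pos: [0.5758, -0.113, 0.0296]
tcp_rot: [-0.003, 0.023, 1.0, 0.0]
contact_force: [-10.6, -0.1, 7.5]
opening: 0.0599
gripper_force: 12.0
```

apply_moves --pt "0.2 0 0 0 0" --pt "0.0 0 0 0 0" --pt "0.0 0 0 0 0" --pt "0 0 0 -0.03 0" --pt "0 0 0 -0.06 0" --pt "0 0 0 -0.06 0" --pt "0 0.05 0 -0.01 0" --pt "0 0.06 0 0 0"

```text
time_s: 11.75
tool_pos: [0.4688, -0.1085, 0.1923]
tcp_rot: [0.002, 0.022, 1.0, -0.001]
contact_force: [-0.4, -0.2, 0.5]
opening: 0.094
gripper_force: 0.0
```

apply_moves --pt "0 0.015 0.05 0 0" --pt "0 0 0.06 0 0" --pt "0 0 0.06 0 0" --pt "0 0 0.03 0 0" --pt "0 0 0 0 0"

```text
time_s: 12.38
tool_pos: [0.4625, 0.094, 0.1902]
tcp_rot: [0.0, 0.021, 1.0, 0.0]
contact_force: [-0.7, -0.3, -0.7]
opening: 0.0941
gripper_force: 0.0
```

Run:
```python
from h import *
go([.4485,-.1075,.2],-.0455)
e=cam("scene");d=cam("top")
A=cv2.resize(e["frame"][225:310,260:395],(480,302),interpolation=cv2.INTER_CUBIC)
B=cv2.resize(d["frame"][185:305,290:355],(300,554),interpolation=cv2.INTER_CUBIC)
C=np.zeros((554,780,3),np.uint8);C[:302,:480]=A;C[:,480:]=B
cv2.imwrite("pics/placed.png",C[...,::-1])
o=np.array([.534,-.111]);a=-.0455;ex=np.array([np.cos(a),np.sin(a)]);ey=np.array([-ex[1],ex[0]])
xs=np.arange(-.03,.112,.002)
for z,ys in((.026,(-.02,-.01,0,.01,.02)),(.046,(.028,)),(.046,(-.028,))):
    I=[]
    for y in ys:
        q=np.array([proj(d,[*(o+ex*x+ey*y),z]) for x in xs],np.float32); I.append(cv2.remap(d["frame"],q[None,:,0],q[None,:,1],1)[0].astype(float))
    I=np.mean(I,0); print(z,ys,[(int(round(x*1e3)),int(r),int(b)) for x,(r,g,b) in zip(xs,I) if x>.08 or x<0])
```

```text
pos [0.4625 0.094  0.1902] shift [ 0.0056 -0.2019 -0.0098] turn 0.0035 tilt [ 0.001  0.    -1.   ] F [-0.66 -0.33 -0.66] q6 -1.569
0.026 (-0.02, -0.01, 0, 0.01, 0.02) [(-30, 193, 160), (-28, 196, 162), (-26, 182, 151), (-24, 159, 142), (-22, 113, 109), (-20, 72, 71), (-18, 66, 60), (-16, 118, 97), (-14, 159, 130), (-12, 191, 171), (-10, 223, 218), (-8, 229, 228), (-6, 228, 226), (-4, 227, 226), (-2, 227, 226), (80, 226, 224), (82, 226, 225), (84, 230, 228), (86, 231, 229), (88, 200, 198), (90, 114, 113), (92, 79, 78), (94, 76, 75), (96, 82, 82), (98, 88, 88), (100, 117, 103), (102, 170, 138), (104, 242, 211), (106, 248, 222), (108, 245, 220), (110, 239, 209)]
0.046 (0.028,) [(-30, 251, 226), (-28, 215, 181), (-26, 162, 141), (-24, 111, 104), (-22, 79, 69), (-20, 143, 119), (-18, 215, 183), (-16, 238, 204), (-14, 220, 193), (-12, 225, 223), (-10, 229, 231), (-8, 231, 232), (-6, 232, 232), (-4, 232, 233), (-2, 232, 233), (80, 236, 235), (82, 238, 236), (84, 222, 220), (86, 205, 202), (88, 189, 187), (90, 122, 120), (92, 88, 86), (94, 92, 83), (96, 136, 114), (98, 226, 187), (100, 246, 215), (102, 246, 221), (104, 243, 213), (106, 230, 191), (108, 195, 157), (110, 167, 134)]
0.046 (-0.028,) [(-30, 243, 212), (-28, 219, 174), (-26, 184, 168), (-24, 116, 112), (-22, 67, 64), (-20, 71, 60), (-18, 157, 127), (-16, 169, 137), (-14, 184, 162), (-12, 208, 201), (-10, 222, 220), (-8, 221, 219), (-6, 221, 220), (-4, 224, 223), (-2, 225, 224), (80, 220, 218), (82, 219, 215), (84, 212, 207), (86, 208, 205), (88, 180, 180), (90, 130, 129), (92, 90, 90), (94, 90, 87), (96, 119, 104), (98, 174, 141), (100, 242, 212), (102, 249, 222), (104, 246, 219), (106, 238, 207), (108, 186, 148), (110, 206, 166)]
```

View pics/placed.png

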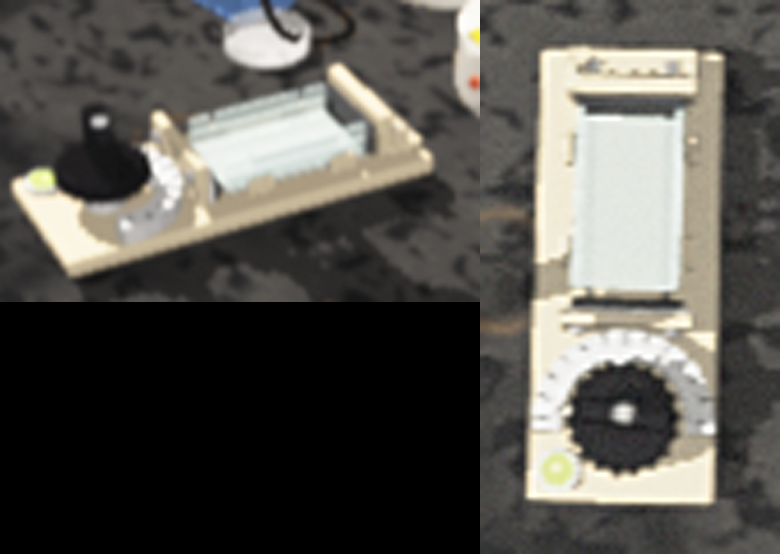

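Both views show the tray flat in the bed, with its far end at the gasket (stand x ≈ 89–90 mm) and its near end at about −11 mm. So it is home. Next, the wheel: the wing lies across the stand at wheel 0, so the hand needs a quarter turn clockwise.

apply_moves --pt "0.3 0 -0.05 0 0.17" --pt "0.55 0 0 0 0.17" --pt "0.55 0 0 0 0.17" --pt "0.55 0 0 0 0.17" --pt "0.55 0 0 0 0.17" --pt "0.55 0 0 0 0.17" --pt "0.55 0 0 0 0.17" --pt "0.55 0 0 0 0.17"

```text
time_s: 13.48
tool_pos: [0.4604, 0.0409, 0.1902]
tcp_rot: [0.0, 0.65, 0.76, -0.0]
contact_force: [-0.1, -0.4, 0.3]
opening: 0.0424
gripper_force: 0.0
```

apply_moves --pt "0.55 0 0 0 0.17" --pt "0.55 0 0 0 0" --pt "0.55 0 0 0 0"

```text
time_s: 13.85
tool_pos: [0.4603, 0.0417, 0.1901]
tcp_rot: [0.0, 0.708, 0.706, -0.0]
contact_force: [0.5, 0.9, 0.2]
opening: 0.0426
gripper_force: 0.0
```

Run:
```python
from h import *
go([.449,-.1075,.1],np.pi/2-.0455)
```

```text
pos [0.4603 0.0417 0.1901] shift [-0.1493 -0.0108  0.0902] turn 0.0416 tilt [ 0. -0. -1.] F [0.55 0.91 0.16] q6 -0.152
```

apply_moves --pt "0.55 -0.04 -0.003 0 0.0416" --pt "0.55 -0.05 -0.003 0 0" --pt "0.55 -0.04 -0.003 0 0" --pt "0.55 -0.019 -0.001 0.03 0" --pt "0.55 0 0 0.06 0" --pt "0.55 0 0 0 0" --pt "0.55 0 0 0 0"

```text
time_s: 14.72
tool_pos: [0.446, -0.1065, 0.1019]
tcp_rot: [0.001, 0.723, 0.691, 0.0]
contact_force: [-0.2, 0.7, 0.5]
opening: 0.0424
gripper_force: 0.0
```

Run:
```python
from h import *
go([.449,-.1075,.057],np.pi/2-.0455)
e=cam("scene"); s=status.read_state(); print(s["opening"])
save(e,"wing.png",(250,190,330,300),5)
```

```text
pos [ 0.446  -0.1065  0.1019] shift [-0.0008  0.0029  0.0449] turn -0.0002 tilt [ 0.002 -0.001 -1.   ] F [-0.21  0.65  0.55] q6 -0.437
0.04233188685243879
```

View pics/wing.png

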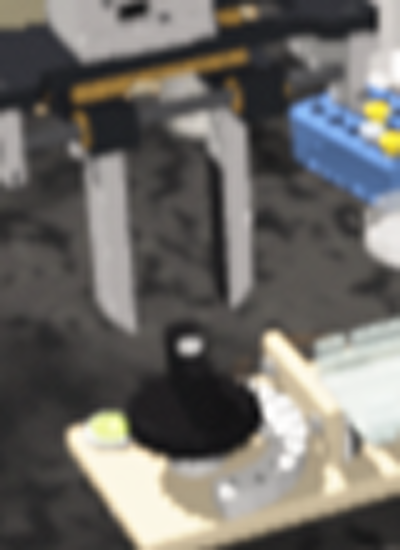

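The fingers at crop x 130 and 240 straddle the wing, centred near 188. I'll descend and pinch.

apply_moves --pt "0.55 0 0.001 0.025 0" --pt "0.55 0 0 0.015 0" --pt "0.55 0 0 0.004 0" --pt "0.55 0 0 0 0" --pt "0.55 0 0 0 0"

```text
time_s: 15.4
tool_pos: [0.4466, -0.1064, 0.057]
tcp_rot: [0.001, 0.723, 0.69, 0.0]
contact_force: [0.9, 0.3, -0.3]
opening: 0.0422
gripper_force: 0.0
```

```bash
cat >> h.py <<'E'
def rd(n=4):
    F=[];Mo=[]
    for i in range(n):
        s=status.read_state();F.append(s["contact_force"]);Mo.append(s["moment"])
        if i<n-1: imaging.read_camera("scene")
    w,x,y,z=s["tcp_rot"];M=R.from_quat([x,y,z,w]).as_matrix(); yaw=np.arctan2(M[1,0],M[0,0])
    print("t",round(s["time_s"],2),"pos",np.round(s["tool_pos"],4),"wheel",round(float((np.pi/2-.0455-yaw)%(2*np.pi)) if yaw<1.6 else float(np.pi/2-.0455-yaw),4),"F",np.mean(F,0).round(2),"M",np.mean(Mo,0).round(3),"sd",np.std(Mo,0)[2].round(3),"open",round(s["opening"],4))
E
python3 -c "
from h import *
go([.449,-.1075,.057],np.pi/2-.0455); rd()"
```

```text
pos [ 0.4466 -0.1064  0.057 ] shift [-0.001   0.0024 -0.    ] turn -0.0009 tilt [ 0.001 -0.001 -1.   ] F [ 0.88  0.29 -0.34] q6 -0.435
t 15.55 pos [ 0.4464 -0.1063  0.0567] wheel 0.0011 F [ 0.18 -0.08 -0.31] M [-0.066  0.077  0.001] sd 0.015 open 0.042
```

apply_moves --pt "0.55 -0.001 0.0024 0 0" --pt "0.55 0 0 0 0" --pt "0.95 0 0 0 0" --pt "0.95 0 0 0 0" --pt "0.95 0 0 0 0" --pt "0.95 0 0 0 0" --squeeze 20

```text
time_s: 16.3
tool_pos: [0.4501, -0.1074, 0.0564]
tcp_rot: [0.002, 0.724, 0.69, 0.002]
contact_force: [7.4, 0.9, -6.0]
opening: 0.0128
gripper_force: 19.3
```

```bash
python3 -c "
from h import *
rd()"
```

```text
t 16.45 pos [ 0.4501 -0.1074  0.0564] wheel 0.0023 F [ 7.26  0.48 -6.32] M [-0.1   -1.151 -0.153] sd 0.031 open 0.0129
```

apply_moves --pt "0.95 0 0.0012 0 0" --pt "0.95 0 0 0 0" --pt "0.95 0 0 0 0" --squeeze 45

```text
time_s: 16.82
tool_pos: [0.4501, -0.1072, 0.0563]
tcp_rot: [0.0, 0.724, 0.69, 0.001]
contact_force: [4.9, 2.6, -1.8]
opening: 0.0115
gripper_force: 44.6
```

```bash
python3 -c "
from h import *
rd()"
```

```text
t 16.98 pos [ 0.4501 -0.1072  0.0563] wheel 0.0014 F [ 4.87  2.45 -1.64] M [ 0.298 -0.73  -0.154] sd 0.034 open 0.0116
```

apply_moves --pt "0.95 0 0 0 0.1" --pt "0.95 0 0 0 0.1" --pt "0.95 0 0 0 0" --pt "0.95 0 0 0 0"

```text
time_s: 17.48
tool_pos: [0.4505, -0.1072, 0.0563]
tcp_rot: [0.001, 0.789, 0.615, 0.001]
contact_force: [6.7, 2.2, -3.6]
opening: 0.0119
gripper_force: 44.8
```

```bash
python3 -c "
from h import *
rd()"
```

```text
t 17.62 pos [ 0.4505 -0.1072  0.0563] wheel 0.2015 F [ 6.78  1.91 -3.31] M [ 0.342 -1.033 -0.086] sd 0.023 open 0.0119
```

apply_moves --pt "0.95 0 0 0 0.1" --pt "0.95 0 0 0 0.1" --pt "0.95 0 0 0 0" --pt "0.95 0 0 0 0"

```text
time_s: 18.12
tool_pos: [0.4509, -0.1073, 0.0563]
tcp_rot: [0.001, 0.846, 0.533, 0.001]
contact_force: [8.5, 1.7, -4.9]
opening: 0.0115
gripper_force: 44.8
```

```bash
python3 -c "
from h import *
rd()"
```

```text
t 18.27 pos [ 0.4509 -0.1073  0.0563] wheel 0.4016 F [ 7.96  1.29 -5.5 ] M [ 0.297 -1.289 -0.069] sd 0.026 open 0.0116
```

apply_moves --pt "0.95 0 0 0 0.05" --pt "0.95 0 0 0 0.05"

```text
time_s: 18.52
tool_pos: [0.451, -0.1074, 0.0563]
tcp_rot: [0.001, 0.872, 0.49, 0.002]
contact_force: [10.3, 0.8, -6.8]
opening: 0.0122
gripper_force: 45.0
```

```bash
python3 -c "
from h import *
for i in range(4): rd(1); imaging.read_camera('scene')"
```

```text
t 18.52 pos [ 0.451  -0.1074  0.0563] wheel 0.5022 F [10.29  0.8  -6.82] M [ 0.249 -1.508  0.224] sd 0.0 open 0.0122
t 18.57 pos [ 0.451  -0.1074  0.0563] wheel 0.5035 F [ 9.24  1.31 -6.66] M [ 0.251 -1.417  0.091] sd 0.0 open 0.0115
t 18.62 pos [ 0.451  -0.1074  0.0563] wheel 0.5015 F [ 9.39  1.34 -5.87] M [ 0.279 -1.385  0.1  ] sd 0.0 open 0.0117
t 18.68 pos [ 0.451  -0.1074  0.0564] wheel 0.5011 F [ 8.55  2.15 -5.61] M [ 0.333 -1.441  0.056] sd 0.0 open 0.0117
```

apply_moves --pt "0.95 0 0 0 0.03" --pt "0.95 0 0 0 0.03" --pt "0.95 0 0 0 0.03"

```text
time_s: 19.1
tool_pos: [0.4512, -0.1075, 0.0564]
tcp_rot: [0.001, 0.893, 0.45, 0.002]
contact_force: [9.7, 1.3, -7.3]
opening: 0.0115
gripper_force: 45.0
```

```bash
python3 -c "
from h import *
for i in range(4): rd(1); imaging.read_camera('scene')"
```

```text
t 19.1 pos [ 0.4512 -0.1075  0.0564] wheel 0.5915 F [ 9.71  1.32 -7.25] M [ 0.208 -1.553  0.198] sd 0.0 open 0.0115
t 19.15 pos [ 0.4512 -0.1075  0.0563] wheel 0.5924 F [ 9.61  1.78 -6.83] M [ 0.244 -1.529  0.154] sd 0.0 open 0.0116
t 19.2 pos [ 0.4512 -0.1075  0.0563] wheel 0.5912 F [10.32  0.3  -6.12] M [ 0.213 -1.511  0.126] sd 0.0 open 0.0118
t 19.25 pos [ 0.4512 -0.1075  0.0564] wheel 0.5909 F [10.3   1.37 -6.68] M [ 0.176 -1.49   0.101] sd 0.0 open 0.0117
```

apply_moves --pt "0.95 0 0 0 0.01" --pt "0.95 0 0 0 0.01" --pt "0.95 0 0 0 0.01" --pt "0.95 0 0 0 0.01"

```text
time_s: 19.8
tool_pos: [0.4512, -0.1076, 0.0563]
tcp_rot: [0.001, 0.902, 0.432, 0.002]
contact_force: [11.1, 1.1, -6.7]
opening: 0.0117
gripper_force: 44.9
```

```bash
python3 -c "
from h import *
for i in range(4): rd(1); imaging.read_camera('scene')"
```

```text
t 19.8 pos [ 0.4512 -0.1076  0.0563] wheel 0.6309 F [11.08  1.14 -6.72] M [ 0.195 -1.575  0.237] sd 0.0 open 0.0117
t 19.85 pos [ 0.4512 -0.1076  0.0563] wheel 0.6312 F [10.86  1.19 -6.74] M [ 0.244 -1.556  0.218] sd 0.0 open 0.0115
t 19.9 pos [ 0.4512 -0.1076  0.0564] wheel 0.6308 F [11.43  0.64 -6.41] M [ 0.197 -1.524  0.207] sd 0.0 open 0.0116
t 19.95 pos [ 0.4512 -0.1076  0.0564] wheel 0.6307 F [ 9.51 -0.11 -7.54] M [ 0.188 -1.588  0.195] sd 0.0 open 0.0114
```

apply_moves --pt "0.95 0.0007 0.0009 0 0" --pt "0.95 0 0 0 0.06" --pt "0.95 0 0 0 0.06" --pt "0.95 0 0 0 0.06" --pt "0.95 0 0 0 0.04" --pt "0.95 0 0 0 0.01" --pt "0.95 0 0 0 0.01" --pt "0.95 0 0 0 0.01"

```text
time_s: 21.0
tool_pos: [0.4516, -0.1079, 0.0563]
tcp_rot: [0.001, 0.948, 0.317, 0.001]
contact_force: [7.0, -1.1, -4.3]
opening: 0.0116
gripper_force: 44.9
```

```bash
python3 -c "
from h import *
rd(4)"
```

```text
t 21.15 pos [ 0.4516 -0.1079  0.0563] wheel 0.8803 F [ 7.05 -1.01 -4.32] M [-0.055 -1.018  0.213] sd 0.05 open 0.0115
```

apply_moves --pt "0.95 0 0 0 0.0125" --pt "0.95 0 0 0 0.0125" --pt "0.95 0 0 0 0.0125" --pt "0.95 0 0 0 0.0125"

```text
time_s: 21.65
tool_pos: [0.4517, -0.108, 0.0564]
tcp_rot: [0.001, 0.956, 0.293, 0.001]
contact_force: [7.0, -1.7, -4.4]
opening: 0.0116
gripper_force: 44.9
```

```bash
python3 -c "
from h import *
rd(4)"
```

```text
t 21.8 pos [ 0.4517 -0.108   0.0563] wheel 0.9304 F [ 6.95 -1.28 -4.76] M [-0.121 -1.036  0.197] sd 0.02 open 0.0119
```

apply_moves --pt "0.95 0 0 0 0.0125" --pt "0.95 0 0 0 0.0125" --pt "0.95 0 0 0 0.0125" --pt "0.95 0 0 0 0.0125"

```text
time_s: 22.3
tool_pos: [0.4518, -0.1081, 0.0563]
tcp_rot: [0.001, 0.963, 0.269, 0.001]
contact_force: [7.5, -1.7, -5.5]
opening: 0.012
gripper_force: 44.9
```

```bash
python3 -c "
from h import *
rd(4)"
```

```text
t 22.45 pos [ 0.4518 -0.1081  0.0563] wheel 0.9803 F [ 7.33 -1.88 -5.36] M [-0.175 -1.064  0.192] sd 0.013 open 0.0119
```

apply_moves --pt "0.95 0 0 0 0.0125" --pt "0.95 0 0 0 0.0125" --pt "0.95 0 0 0 0.0125" --pt "0.95 0 0 0 0.0125"

```text
time_s: 22.95
tool_pos: [0.4518, -0.1082, 0.0563]
tcp_rot: [0.001, 0.97, 0.245, 0.001]
contact_force: [6.7, -1.9, -5.7]
opening: 0.0116
gripper_force: 44.9
```

```bash
python3 -c "
from h import *
rd(4)"
```

```text
t 23.1 pos [ 0.4518 -0.1082  0.0563] wheel 1.0303 F [ 7.01 -2.12 -5.92] M [-0.221 -1.111  0.192] sd 0.045 open 0.0116
```

Baseline torque is steady at about 0.195 N m, so I'll go on in 0.05 rad steps.

apply_moves --pt "0.95 0 0 0 0.0125" --pt "0.95 0 0 0 0.0125" --pt "0.95 0 0 0 0.0125" --pt "0.95 0 0 0 0.0125"

```text
time_s: 23.6
tool_pos: [0.4519, -0.1083, 0.0563]
tcp_rot: [0.002, 0.975, 0.221, 0.001]
contact_force: [7.3, -1.5, -5.4]
opening: 0.0115
gripper_force: 44.9
```

```bash
python3 -c "
from h import *
rd(4)"
```

```text
t 23.75 pos [ 0.4519 -0.1083  0.0564] wheel 1.0803 F [ 7.32 -2.26 -5.54] M [-0.302 -1.146  0.234] sd 0.043 open 0.0117
```

apply_moves --pt "0.95 0 0 0 0.0125" --pt "0.95 0 0 0 0.0125" --pt "0.95 0 0 0 0.0125" --pt "0.95 0 0 0 0.0125"

```text
time_s: 24.25
tool_pos: [0.4519, -0.1084, 0.0564]
tcp_rot: [0.002, 0.981, 0.196, 0.001]
contact_force: [7.7, -2.8, -5.4]
opening: 0.0115
gripper_force: 44.9
```

```bash
python3 -c "
from h import *
rd(4)"
```

```text
t 24.4 pos [ 0.4519 -0.1084  0.0563] wheel 1.1302 F [ 7.57 -2.84 -6.34] M [-0.356 -1.135  0.199] sd 0.031 open 0.0118
```

apply_moves --pt "0.95 0 0 0 0.0125" --pt "0.95 0 0 0 0.0125" --pt "0.95 0 0 0 0.0125" --pt "0.95 0 0 0 0.0125"

```text
time_s: 24.9
tool_pos: [0.4519, -0.1085, 0.0563]
tcp_rot: [0.002, 0.985, 0.172, 0.001]
contact_force: [7.4, -2.0, -6.4]
opening: 0.0118
gripper_force: 44.9
```

```bash
python3 -c "
from h import *
rd(4)"
```

```text
t 25.05 pos [ 0.4519 -0.1085  0.0564] wheel 1.1802 F [ 7.6  -2.75 -6.65] M [-0.402 -1.164  0.195] sd 0.011 open 0.0119
```

apply_moves --pt "0.95 0 0 0 0.0125" --pt "0.95 0 0 0 0.0125" --pt "0.95 0 0 0 0.0125" --pt "0.95 0 0 0 0.0125"

```text
time_s: 25.55
tool_pos: [0.452, -0.1086, 0.0564]
tcp_rot: [0.002, 0.989, 0.147, 0.002]
contact_force: [8.1, -3.2, -7.9]
opening: 0.0117
gripper_force: 44.9
```

```bash
python3 -c "
from h import *
rd(4)"
```

```text
t 25.7 pos [ 0.452  -0.1086  0.0564] wheel 1.2302 F [ 7.59 -3.43 -6.83] M [-0.456 -1.178  0.205] sd 0.02 open 0.0112
```

apply_moves --pt "0.95 0 0 0 0.0125" --pt "0.95 0 0 0 0.0125" --pt "0.95 0 0 0 0.0125" --pt "0.95 0 0 0 0.0125"

```text
time_s: 26.2
tool_pos: [0.452, -0.1087, 0.0563]
tcp_rot: [0.002, 0.993, 0.122, 0.002]
contact_force: [6.9, -3.5, -7.1]
opening: 0.0115
gripper_force: 44.9
```

```bash
python3 -c "
from h import *
rd(4)"
```

```text
t 26.35 pos [ 0.452  -0.1087  0.0563] wheel 1.2802 F [ 7.64 -3.81 -7.23] M [-0.544 -1.203  0.228] sd 0.013 open 0.012
```

apply_moves --pt "0.95 0 0 0 0.0125" --pt "0.95 0 0 0 0.0125" --pt "0.95 0 0 0 0.0125" --pt "0.95 0 0 0 0.0125"

```text
time_s: 26.85
tool_pos: [0.452, -0.1088, 0.0564]
tcp_rot: [0.002, 0.995, 0.097, 0.002]
contact_force: [7.8, -3.8, -7.4]
opening: 0.0119
gripper_force: 44.9
```

```bash
python3 -c "
from h import *
rd(4)"
```

```text
t 27.0 pos [ 0.452  -0.1088  0.0563] wheel 1.3302 F [ 8.2  -4.26 -7.29] M [-0.558 -1.208  0.169] sd 0.026 open 0.0118
```

apply_moves --pt "0.95 0 0 0 0.0125" --pt "0.95 0 0 0 0.0125" --pt "0.95 0 0 0 0.0125" --pt "0.95 0 0 0 0.0125"

```text
time_s: 27.5
tool_pos: [0.452, -0.1089, 0.0564]
tcp_rot: [0.002, 0.997, 0.072, 0.002]
contact_force: [8.0, -5.6, -8.0]
opening: 0.0114
gripper_force: 44.9
```

```bash
python3 -c "
from h import *
rd(4)"
```

```text
t 27.65 pos [ 0.452  -0.1089  0.0564] wheel 1.3801 F [ 7.81 -5.32 -7.82] M [-0.658 -1.233  0.171] sd 0.013 open 0.0116
```

apply_moves --pt "0.95 0 0 0 0.0125" --pt "0.95 0 0 0 0.0125" --pt "0.95 0 0 0 0.0125" --pt "0.95 0 0 0 0.0125"

```text
time_s: 28.15
tool_pos: [0.452, -0.109, 0.0564]
tcp_rot: [0.002, 0.999, 0.047, 0.002]
contact_force: [7.3, -4.8, -7.8]
opening: 0.0116
gripper_force: 44.9
```

```bash
python3 -c "
from h import *
rd(4)"
```

```text
t 28.3 pos [ 0.4521 -0.109   0.0564] wheel 1.4301 F [ 7.75 -5.12 -7.81] M [-0.753 -1.202  0.201] sd 0.033 open 0.0118
```

apply_moves --pt "0.95 0 0 0 0.0125" --pt "0.95 0 0 0 0.0125" --pt "0.95 0 0 0 0.0125" --pt "0.95 0 0 0 0.0125"

```text
time_s: 28.8
tool_pos: [0.452, -0.1091, 0.0563]
tcp_rot: [0.002, 1.0, 0.022, 0.002]
contact_force: [8.8, -5.1, -8.4]
opening: 0.0118
gripper_force: 44.9
```

```bash
python3 -c "
from h import *
rd(4)"
```

```text
t 28.95 pos [ 0.4521 -0.1091  0.0564] wheel 1.4801 F [ 8.34 -5.9  -8.26] M [-0.804 -1.209  0.209] sd 0.007 open 0.0119
```

apply_moves --pt "0.95 0 0 0 0.0125" --pt "0.95 0 0 0 0.0125" --pt "0.95 0 0 0 0.0125" --pt "0.95 0 0 0 0.0125"

```text
time_s: 29.45
tool_pos: [0.4521, -0.1092, 0.0564]
tcp_rot: [0.002, 1.0, -0.002, 0.002]
contact_force: [7.7, -5.5, -7.9]
opening: 0.0118
gripper_force: 44.9
```

```bash
python3 -c "
from h import *
rd(4)"
```

```text
t 29.6 pos [ 0.4521 -0.1092  0.0564] wheel 1.5301 F [ 7.93 -6.33 -8.27] M [-0.883 -1.206  0.202] sd 0.014 open 0.0116
```

apply_moves --pt "0.95 0.0007 0.0008 0 0.0125" --pt "0.95 0 0 0 0.0125" --pt "0.95 0 0 0 0.0125" --pt "0.95 0 0 0 0.0125"

```text
time_s: 30.1
tool_pos: [0.4521, -0.1093, 0.0563]
tcp_rot: [0.001, 1.0, -0.027, 0.001]
contact_force: [5.7, -4.1, -4.1]
opening: 0.0117
gripper_force: 44.9
```

```bash
python3 -c "
from h import *
rd(4)"
```

```text
t 30.25 pos [ 0.4521 -0.1093  0.0563] wheel 1.58 F [ 5.13 -3.65 -4.41] M [-0.437 -0.79   0.184] sd 0.029 open 0.0115
```

apply_moves --pt "0.95 0 0 0 0.0125" --pt "0.95 0 0 0 0.0125" --pt "0.95 0 0 0 0.0125" --pt "0.95 0 0 0 0.0125"

```text
time_s: 30.75
tool_pos: [0.4521, -0.1094, 0.0563]
tcp_rot: [0.002, 0.999, -0.052, 0.001]
contact_force: [4.2, -3.5, -4.8]
opening: 0.0118
gripper_force: 44.9
```

```bash
python3 -c "
from h import *
rd(4)"
```

```text
t 30.9 pos [ 0.4521 -0.1094  0.0563] wheel 1.63 F [ 4.75 -3.88 -4.63] M [-0.516 -0.763  0.195] sd 0.039 open 0.0116
```

apply_moves --pt "0.95 0 0 0 0.0125" --pt "0.95 0 0 0 0.0125" --pt "0.95 0 0 0 0.0125" --pt "0.95 0 0 0 0.0125"

```text
time_s: 31.4
tool_pos: [0.4521, -0.1095, 0.0563]
tcp_rot: [0.002, 0.997, -0.077, 0.001]
contact_force: [5.4, -3.5, -5.0]
opening: 0.0118
gripper_force: 44.9
```

```bash
python3 -c "
from h import *
rd(4)"
```

```text
t 31.55 pos [ 0.4521 -0.1095  0.0563] wheel 1.6799 F [ 4.7  -4.48 -4.49] M [-0.607 -0.723  0.197] sd 0.036 open 0.0116
```

apply_moves --pt "0.95 0 0 0 0.0125" --pt "0.95 0 0 0 0.0125" --pt "0.95 0 0 0 0.0125" --pt "0.95 0 0 0 0.0125"

```text
time_s: 32.05
tool_pos: [0.452, -0.1096, 0.0563]
tcp_rot: [0.002, 0.995, -0.102, 0.001]
contact_force: [5.0, -5.9, -5.1]
opening: 0.012
gripper_force: 44.9
```

```bash
python3 -c "
from h import *
rd(4)"
```

```text
t 32.2 pos [ 0.452  -0.1096  0.0563] wheel 1.7299 F [ 4.63 -4.84 -5.16] M [-0.686 -0.711  0.202] sd 0.033 open 0.0114
```

apply_moves --pt "0.95 0 0 0 0.0125" --pt "0.95 0 0 0 0.0125" --pt "0.95 0 0 0 0.0125" --pt "0.95 0 0 0 0.0125"

```text
time_s: 32.7
tool_pos: [0.452, -0.1097, 0.0563]
tcp_rot: [0.002, 0.992, -0.127, 0.001]
contact_force: [5.2, -5.4, -5.4]
opening: 0.0116
gripper_force: 44.9
```

```bash
python3 -c "
from h import *
rd(4)"
```

```text
t 32.85 pos [ 0.452  -0.1097  0.0564] wheel 1.7798 F [ 4.92 -5.32 -5.03] M [-0.702 -0.679  0.18 ] sd 0.012 open 0.0117
```

apply_moves --pt "0.95 0 0 0 0.0125" --pt "0.95 0 0 0 0.0125" --pt "0.95 0 0 0 0.0125" --pt "0.95 0 0 0 0.0125"

```text
time_s: 33.35
tool_pos: [0.452, -0.1098, 0.0564]
tcp_rot: [0.002, 0.988, -0.152, 0.001]
contact_force: [4.5, -5.9, -5.3]
opening: 0.0116
gripper_force: 44.9
```

```bash
python3 -c "
from h import *
rd(4)"
```

```text
t 33.5 pos [ 0.452  -0.1098  0.0563] wheel 1.8297 F [ 4.49 -5.76 -5.44] M [-0.803 -0.642  0.201] sd 0.034 open 0.0116
```

apply_moves --pt "0.95 0 0 0 0.0125" --pt "0.95 0 0 0 0.0125" --pt "0.95 0 0 0 0.0125" --pt "0.95 0 0 0 0.0125"

```text
time_s: 34.0
tool_pos: [0.452, -0.1099, 0.0563]
tcp_rot: [0.002, 0.984, -0.176, 0.001]
contact_force: [3.7, -5.9, -5.3]
opening: 0.0119
gripper_force: 44.9
```

```bash
python3 -c "
from h import *
rd(4)"
```

```text
t 34.15 pos [ 0.452  -0.1099  0.0563] wheel 1.8797 F [ 4.34 -6.12 -4.82] M [-0.85  -0.631  0.166] sd 0.005 open 0.0119
```

apply_moves --pt "0.95 0 0 0 0.0125" --pt "0.95 0 0 0 0.0125" --pt "0.95 0 0 0 0.0125" --pt "0.95 0 0 0 0.0125"

```text
time_s: 34.65
tool_pos: [0.4519, -0.11, 0.0563]
tcp_rot: [0.002, 0.98, -0.201, 0.001]
contact_force: [3.6, -6.9, -4.5]
opening: 0.0116
gripper_force: 44.9
```

```bash
python3 -c "
from h import *
rd(4)"
```

```text
t 34.8 pos [ 0.4519 -0.11    0.0563] wheel 1.9297 F [ 4.01 -6.61 -4.8 ] M [-0.962 -0.621  0.177] sd 0.028 open 0.0115
```

apply_moves --pt "0.95 0 0 0 0.0125" --pt "0.95 0 0 0 0.0125" --pt "0.95 0 0 0 0.0125" --pt "0.95 0 0 0 0.0125"

```text
time_s: 35.3
tool_pos: [0.4519, -0.1101, 0.0563]
tcp_rot: [0.002, 0.974, -0.225, 0.001]
contact_force: [4.3, -6.3, -4.9]
opening: 0.0116
gripper_force: 44.9
```

```bash
python3 -c "
from h import *
rd(4)"
```

```text
t 35.45 pos [ 0.4519 -0.1101  0.0564] wheel 1.9796 F [ 3.85 -7.03 -4.88] M [-1.027 -0.55   0.208] sd 0.03 open 0.0116
```

apply_moves --pt "0.95 0 0 0 0.0125" --pt "0.95 0 0 0 0.0125" --pt "0.95 0 0 0 0.0125" --pt "0.95 0 0 0 0.0125"

```text
time_s: 35.95
tool_pos: [0.4518, -0.1102, 0.0563]
tcp_rot: [0.002, 0.968, -0.25, 0.001]
contact_force: [3.6, -7.2, -4.5]
opening: 0.0116
gripper_force: 44.9
```

```bash
python3 -c "
from h import *
rd(4)"
```

```text
t 36.1 pos [ 0.4518 -0.1102  0.0563] wheel 2.0295 F [ 3.14 -7.06 -4.94] M [-1.042 -0.505  0.203] sd 0.027 open 0.0119
```

apply_moves --pt "0.95 0 0 0 0.0125" --pt "0.95 0 0 0 0.0125" --pt "0.95 0 0 0 0.0125" --pt "0.95 0 0 0 0.0125"

```text
time_s: 36.6
tool_pos: [0.4518, -0.1103, 0.0564]
tcp_rot: [0.002, 0.962, -0.274, 0.001]
contact_force: [3.4, -7.9, -6.0]
opening: 0.0117
gripper_force: 44.9
```

```bash
python3 -c "
from h import *
rd(4)"
```

```text
t 36.75 pos [ 0.4518 -0.1103  0.0563] wheel 2.0796 F [ 3.32 -7.51 -5.01] M [-1.097 -0.466  0.195] sd 0.032 open 0.0121
```

apply_moves --pt "0.95 0 0 0 0.0125" --pt "0.95 0 0 0 0.0125" --pt "0.95 0 0 0 0.0125" --pt "0.95 0 0 0 0.0125"

```text
time_s: 37.25
tool_pos: [0.4517, -0.1104, 0.0564]
tcp_rot: [0.002, 0.955, -0.298, 0.001]
contact_force: [2.0, -8.5, -4.0]
opening: 0.012
gripper_force: 44.9
```

```bash
python3 -c "
from h import *
rd(4)"
```

```text
t 37.4 pos [ 0.4517 -0.1104  0.0563] wheel 2.1294 F [ 2.93 -8.33 -4.65] M [-1.184 -0.44   0.207] sd 0.028 open 0.0117
```

apply_moves --pt "0.95 0 0 0 0.0125" --pt "0.95 0 0 0 0.0125" --pt "0.95 0 0 0 0.0125" --pt "0.95 0 0 0 0.0125"

```text
time_s: 37.9
tool_pos: [0.4517, -0.1104, 0.0563]
tcp_rot: [0.002, 0.947, -0.321, 0.001]
contact_force: [3.5, -8.3, -4.3]
opening: 0.0116
gripper_force: 44.9
```

```bash
python3 -c "
from h import *
rd(4)"
```

```text
t 38.05 pos [ 0.4517 -0.1104  0.0564] wheel 2.1793 F [ 3.13 -8.4  -4.89] M [-1.239 -0.372  0.213] sd 0.047 open 0.0116
```

apply_moves --pt "0.95 0 0 0 0.0125" --pt "0.95 0 0 0 0.0125" --pt "0.95 0 0 0 0.0125" --pt "0.95 0 0 0 0.0125"

```text
time_s: 38.55
tool_pos: [0.4516, -0.1105, 0.0563]
tcp_rot: [0.002, 0.939, -0.345, 0.001]
contact_force: [2.9, -8.0, -3.1]
opening: 0.0117
gripper_force: 45.0
```

```bash
python3 -c "
from h import *
rd(4)"
```

```text
t 38.7 pos [ 0.4516 -0.1105  0.0563] wheel 2.2292 F [ 2.19 -8.47 -4.45] M [-1.311 -0.313  0.186] sd 0.026 open 0.0119
```

apply_moves --pt "0.95 0 0 0 0.0125" --pt "0.95 0 0 0 0.0125" --pt "0.95 0 0 0 0.0125" --pt "0.95 0 0 0 0.0125"

```text
time_s: 39.2
tool_pos: [0.4515, -0.1105, 0.0563]
tcp_rot: [0.003, 0.93, -0.368, 0.001]
contact_force: [1.2, -9.5, -4.3]
opening: 0.0118
gripper_force: 45.0
```

```bash
python3 -c "
from h import *
rd(4)"
```

```text
t 39.35 pos [ 0.4515 -0.1106  0.0563] wheel 2.2791 F [ 1.58 -9.47 -4.47] M [-1.368 -0.311  0.213] sd 0.023 open 0.0119
```

Run:
```python
from h import *
e=cam("scene"); save(e,"turned.png",(255,225,375,305),6)
```

```text
(no output)
```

View pics/turned.png

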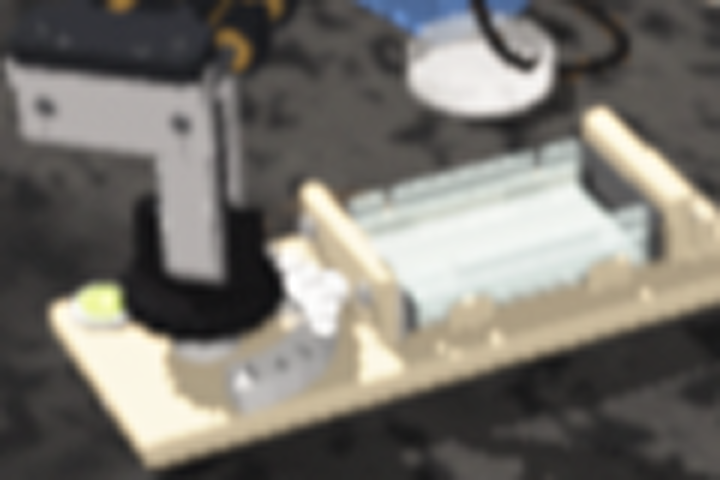

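The wing has clearly turned and the sliding gate has closed up to the tray at crop (405,310). There is no torque step yet, so I continue.

apply_moves --pt "0.95 0.0006 0.0006 0 0.0125" --pt "0.95 0 0 0 0.0125" --pt "0.95 0 0 0 0.0125" --pt "0.95 0 0 0 0.0125"

```text
time_s: 39.9
tool_pos: [0.4515, -0.1107, 0.0563]
tcp_rot: [0.002, 0.92, -0.391, 0.001]
contact_force: [1.4, -6.0, -2.7]
opening: 0.0118
gripper_force: 45.0
```

```bash
python3 -c "
from h import *
rd(5)"
```

```text
t 40.1 pos [ 0.4515 -0.1107  0.0563] wheel 2.3292 F [ 1.89 -5.71 -2.73] M [-0.846 -0.272  0.232] sd 0.014 open 0.012
```

apply_moves --pt "0.95 0 0 0 0.0125" --pt "0.95 0 0 0 0.0125" --pt "0.95 0 0 0 0.0125" --pt "0.95 0 0 0 0.0125"

```text
time_s: 40.6
tool_pos: [0.4514, -0.1108, 0.0563]
tcp_rot: [0.002, 0.91, -0.414, 0.001]
contact_force: [1.0, -5.7, -3.0]
opening: 0.0116
gripper_force: 45.0
```

```bash
python3 -c "
from h import *
rd(5)"
```

```text
t 40.8 pos [ 0.4514 -0.1108  0.0563] wheel 2.3791 F [ 1.15 -6.11 -2.66] M [-0.896 -0.26   0.248] sd 0.028 open 0.0118
```

apply_moves --pt "0.95 0 0 0 0.0125" --pt "0.95 0 0 0 0.0125" --pt "0.95 0 0 0 0.0125" --pt "0.95 0 0 0 0.0125"

```text
time_s: 41.3
tool_pos: [0.4513, -0.1108, 0.0563]
tcp_rot: [0.002, 0.9, -0.437, 0.001]
contact_force: [0.2, -6.9, -2.4]
opening: 0.0118
gripper_force: 45.0
```

```bash
python3 -c "
from h import *
rd(5)"
```

```text
t 41.5 pos [ 0.4513 -0.1108  0.0563] wheel 2.429 F [ 0.41 -6.64 -2.39] M [-0.952 -0.147  0.26 ] sd 0.018 open 0.0118
```

apply_moves --pt "0.95 0 0 0 0.0125" --pt "0.95 0 0 0 0.0125" --pt "0.95 0 0 0 0.0125" --pt "0.95 0 0 0 0.0125"

```text
time_s: 42.0
tool_pos: [0.4512, -0.1109, 0.0563]
tcp_rot: [0.002, 0.888, -0.459, 0.001]
contact_force: [1.8, -6.8, -2.1]
opening: 0.0119
gripper_force: 45.0
```

```bash
python3 -c "
from h import *
rd(6)"
```

```text
t 42.25 pos [ 0.4512 -0.1109  0.0563] wheel 2.479 F [ 0.86 -7.09 -2.25] M [-0.987 -0.086  0.292] sd 0.041 open 0.0115
```

apply_moves --pt "0.95 0 0 0 0.0125" --pt "0.95 0 0 0 0.0125" --pt "0.95 0 0 0 0.0125" --pt "0.95 0 0 0 0.0125"

```text
time_s: 42.75
tool_pos: [0.4512, -0.1109, 0.0563]
tcp_rot: [0.002, 0.877, -0.481, 0.001]
contact_force: [0.2, -8.0, -1.5]
opening: 0.0117
gripper_force: 45.0
```

```bash
python3 -c "
from h import *
rd(6)"
```

```text
t 43.0 pos [ 0.4511 -0.1109  0.0563] wheel 2.5289 F [ 0.35 -7.23 -2.07] M [-1.056 -0.038  0.29 ] sd 0.028 open 0.0114
```

apply_moves --pt "0.95 0 0 0 0.0125" --pt "0.95 0 0 0 0.0125" --pt "0.95 0 0 0 0.0125" --pt "0.95 0 0 0 0.0125"

```text
time_s: 43.5
tool_pos: [0.4511, -0.111, 0.0564]
tcp_rot: [0.002, 0.864, -0.503, 0.001]
contact_force: [-0.9, -6.9, -2.1]
opening: 0.0118
gripper_force: 45.0
```

```bash
python3 -c "
from h import *
rd(6)"
```

```text
t 43.75 pos [ 0.451  -0.111   0.0563] wheel 2.5788 F [-0.41 -7.22 -1.83] M [-1.079  0.033  0.291] sd 0.02 open 0.012
```

apply_moves --pt "0.95 0 0 0 0.0125" --pt "0.95 0 0 0 0.0125" --pt "0.95 0 0 0 0.0125" --pt "0.95 0 0 0 0.0125"

```text
time_s: 44.25
tool_pos: [0.451, -0.111, 0.0563]
tcp_rot: [0.002, 0.852, -0.524, 0.001]
contact_force: [-0.0, -7.3, -1.7]
opening: 0.0117
gripper_force: 45.0
```

```bash
python3 -c "
from h import *
rd(6)"
```

```text
t 44.5 pos [ 0.451  -0.111   0.0563] wheel 2.6286 F [-0.48 -7.48 -1.66] M [-1.12   0.113  0.295] sd 0.039 open 0.0121
```

apply_moves --pt "0.95 0 0 0 0.0125" --pt "0.95 0 0 0 0.0125" --pt "0.95 0 0 0 0.0125" --pt "0.95 0 0 0 0.0125"

```text
time_s: 45.0
tool_pos: [0.4509, -0.1111, 0.0563]
tcp_rot: [0.002, 0.838, -0.545, 0.001]
contact_force: [-1.6, -7.4, -1.5]
opening: 0.0121
gripper_force: 45.0
```

```bash
python3 -c "
from h import *
rd(6)"
```

```text
t 45.25 pos [ 0.4509 -0.1111  0.0563] wheel 2.6786 F [-1.48 -7.92 -1.6 ] M [-1.151  0.132  0.3  ] sd 0.035 open 0.0121
```

apply_moves --pt "0.95 0 0 0 0.0125" --pt "0.95 0 0 0 0.0125" --pt "0.95 0 0 0 0.0125" --pt "0.95 0 0 0 0.0125"

```text
time_s: 45.75
tool_pos: [0.4508, -0.1111, 0.0563]
tcp_rot: [0.003, 0.824, -0.566, 0.001]
contact_force: [-2.2, -8.8, -1.2]
opening: 0.0116
gripper_force: 45.0
```

```bash
python3 -c "
from h import *
rd(6)"
```

```text
t 46.0 pos [ 0.4508 -0.1111  0.0563] wheel 2.7285 F [-1.68 -8.07 -0.96] M [-1.198  0.228  0.312] sd 0.011 open 0.0118
```

apply_moves --pt "0.95 0 0 0 0.0125" --pt "0.95 0 0 0 0.0125" --pt "0.95 0 0 0 0.0125" --pt "0.95 0 0 0 0.0125"

```text
time_s: 46.5
tool_pos: [0.4507, -0.1111, 0.0563]
tcp_rot: [0.003, 0.81, -0.586, 0.001]
contact_force: [-2.9, -8.2, -0.9]
opening: 0.0114
gripper_force: 45.0
```

```bash
python3 -c "
from h import *
rd(6)"
```

```text
t 46.75 pos [ 0.4507 -0.1111  0.0563] wheel 2.7785 F [-2.34 -7.88 -0.89] M [-1.225  0.307  0.302] sd 0.019 open 0.0118
```

apply_moves --pt "0.95 0 0 0 0.0125" --pt "0.95 0 0 0 0.0125" --pt "0.95 0 0 0 0.0125" --pt "0.95 0 0 0 0.0125"

```text
time_s: 47.25
tool_pos: [0.4506, -0.1111, 0.0563]
tcp_rot: [0.003, 0.795, -0.607, 0.001]
contact_force: [-3.4, -8.9, -0.8]
opening: 0.0116
gripper_force: 45.1
```

```bash
python3 -c "
from h import *
rd(6)"
```

```text
t 47.5 pos [ 0.4505 -0.1111  0.0563] wheel 2.8284 F [-2.76 -7.9  -0.24] M [-1.2    0.404  0.303] sd 0.02 open 0.0117
```

The step shows between 2.30 and 2.40 rad, midpoint about 2.35: from a 0.197 baseline to about 0.25, then 0.29–0.30. Two divisions on gives about 2.86, so I'll make the last small turn, release and retreat.

apply_moves --pt "0.95 0 0 0 0.01" --pt "0.95 0 0 0 0.01" --pt "0.95 0 0 0 0.01" --pt "0.95 0 0 0 0"

```text
time_s: 48.0
tool_pos: [0.4505, -0.1111, 0.0563]
tcp_rot: [0.003, 0.786, -0.618, 0.001]
contact_force: [-3.6, -8.1, 0.6]
opening: 0.0118
gripper_force: 45.1
```

```bash
python3 -c "
from h import *
rd(4)"
```

```text
t 48.15 pos [ 0.4505 -0.1111  0.0563] wheel 2.8583 F [-3.07 -7.99  0.19] M [-1.239  0.436  0.328] sd 0.011 open 0.0118
```

apply_moves --pt "0.6 0 0 0 0" --pt "0.6 0 0 0 0" --pt "0.6 0 0 -0.02 0" --pt "0.6 0 0 -0.05 0" --pt "0.6 0 0 -0.06 0" --pt "0.6 0.05 0 0 0" --pt "0.6 0.06 0 0 0" --pt "0.6 0.06 0 0 0"

```text
time_s: 49.15
tool_pos: [0.4912, -0.2756, 0.1863]
tcp_rot: [0.0, 0.785, -0.619, -0.0]
contact_force: [0.1, 0.4, 0.2]
opening: 0.0376
gripper_force: 0.0
```

```bash
python3 -c "
from h import *
go([.45,.15,.2],-1.3)"
```

```text
pos [ 0.4912 -0.2756  0.1863] shift [-0.4235 -0.0594 -0.0137] turn -0.035 tilt [-0. -0. -1.] F [0.06 0.44 0.19] q6 2.193
```

Run:
```python
from h import *
e=cam("scene");d=cam("top")
A=cv2.resize(e["frame"][235:310,258:340],(410,375),interpolation=cv2.INTER_CUBIC)
B=cv2.resize(d["frame"][190:300,295:350],(300,600),interpolation=cv2.INTER_CUBIC)
C=np.zeros((600,710,3),np.uint8);C[:375,:410]=A;C[:,410:]=B
cv2.imwrite("pics/end.png",C[...,::-1])
o=np.array([.534,-.111]);a=-.0455;ex=np.array([np.cos(a),np.sin(a)]);ey=np.array([-ex[1],ex[0]])
for t in(2.6,2.75,2.86,3.0):
    f=np.pi/2-t; v=o+ex*(-.0835+.0385*np.cos(f))+ey*(.0385*np.sin(f)+.0005); p=proj(d,[*v,.0395]); q=proj(e,[*v,.0395])
    print(t,((p-[295,190]+.5)*5.454+[410,0]).round(0),((q-[258,235]+.5)*5).round(0))
```

```text
2.6 [621. 424.] [216. 219.]
2.75 [626. 435.] [208. 225.]
2.86 [629. 444.] [201. 228.]
3.0 [631. 455.] [191. 233.]
```

View pics/end.png

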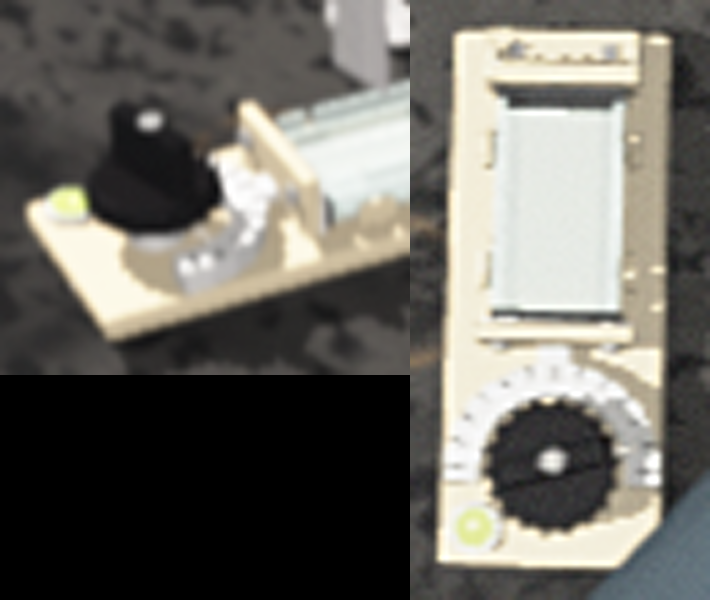

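The last picture shows the wing at about 16–18° short of the far stop (≈2.83 rad), the gate closed on the tray, and the tray flat against the end gate. The hand is clear, so I'm handing in.

```bash
python3 -c "
from h import *
print(job.close_job())"
```

```text
the job is handed in; nothing more can be done
None
```

I handed the job in at about 49 s of the 67 s allowed. The tray lies flat, home against the end gate and released. The wheel is at about 2.86 rad, two divisions past a take-up felt near 2.35 rad; the torque rose gradually over 2.30–2.48 rad, so that point is good to roughly ±0.1 rad.

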